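Sticker a drying stack of wooden blanks

ROBOT

A 6-joint arm with a two-finger parallel gripper is mounted at the origin on the work surface. World frame = base frame: x ahead of the robot, y to its left, z up, the work surface at z = 0. Lengths are in m, angles in degrees, forces in N, time in s.
With the tool pointing down it reaches from about 0.3 to 0.75 m from the base axis. Payload 8.5 kg.
Tool frame: the origin (TCP) lies on the centre line of the jaws, within the pads' length; the fingertips stand r.finger_overhang ahead of it and the grasp point (between the pads) lies 5 mm behind it (r.finger_overhang is the distance from the TCP to the fingertips, in m); y points along the fingers, x is the direction in which the jaws open and shut, and the axes are right-handed (so a half turn about y gives the same grasp; the last joint's range is limited). The gripper opens to 88 mm and grips with 3 to 60 N. Pads are 18 mm wide; open, the fingers measure 123 mm over their backs; the gripper's body (75 mm by 187 mm) begins 45 mm behind the grasp point.
Start: joints at [-83.44, 21.807, 74.336, -0, 83.858, -12.336], TCP at [0.178, -0.52, 0.253] pointing down, gripper open.
Joint ranges: [-178.18, 178.18], [-50.72, 133.34], [12.68, 142.11], [-81.47, 261.47], [9.98, 163.14], [-165.26, 165.26]. Speed limits (degrees/s): [136.94, 136.94, 180, 180, 180, 180].

INTERFACE

Orientations are given as [roll, pitch, yaw] about the fixed x, y, z axes, in that order (R = Rz(yaw) Ry(pitch) Rx(roll)).
In Python, from workcell import r, cams, workorder, spotter gives the robot as it stands.
- The arm moves only by the tool jog_arm, never from a script. Its argument "plan" is a list of rows, each a list of 5 numbers: the shift along the tool's x, y, z in m, then the turn about the tool's y in units of 10 degrees (1.0 is 10 degrees), then the finger opening in m, from 0 to 0.0881. In form: [[dx, dy, dz, twist, fingers], ...]. A call has exactly 10 rows; each row shifts and turns the commanded pose from where the row before left it, along the tool's axes as they then stand; what a row does not reach is not made up. A row lasts 1/8 s, in which the tool goes at most 62.5 mm and 10.7 degrees, less where a joint would pass 70% of its speed; a pose out of reach is approached as far as the arm can. A call is refused whole if a number of a shift passes 0.0625 or a number of a turn 1, either way. A call with a gripper value outside its range is refused whole. The fingers move at their own pace and stop on an object; the grip force is fixed at half the most. Time passes only in rows, so rows that do not move let the fingers close, or fill a call up. It gives the time, the measured TCP pose, the force and the opening at its end, in the units of the state.
- r.read_state(): the state, without advancing time (a new reading comes with each control period).
- cams.capture(name): name is "scene" or "side" or "wrist"; returns a dict with "pixels" (400x640x3 uint8, red, green, blue), "z_map" (400x640 float32, m along the optical axis (not along the pixel's ray), 0 where there is no reading), "camera_matrix" (3x3 intrinsics, pixels), "T" (4x4, takes a point from camera to world coordinates). Camera axes: x right, y down, z forward; pixel columns grow to the right and rows downward; lengths in m; the calibration is good to about 2 mm. A picture is of the moment at which its call begins.
- workorder.close_job(): hands the job in, once; it reports no verdict.
Trained networks look in a picture, given as the dict that the camera call returned (one of the last four; its "shot" number tells which), for a name from the list of things; names that differ only in an ending like _2 or _b are one class to them, and where a whole thing is asked for, a point or a joint stands for the part that bears it (a point fixed in the world has none). Each returns a list of dicts, best first, with "p" (0 to 1); they miss things now and then, are a little off and sometimes report something else, mostly with a low value. They report only what shows in the picture. A call takes as long as a camera call. They do not tell look-alikes from the thing itself.
- spotter.look_for(picture, target): "extent" ([left, top, width, height] as shares, 0 to 1, of the picture: columns of its width, rows of its height, round what is visible of it).
- spotter.cut_out(picture, target): "pixels" (400x640 bool, what is visible of it) and "extent" ([left, top, width, height] as shares, 0 to 1, of the picture: columns of its width, rows of its height, round what is visible of it).
- spotter.mark_of(picture, target): "at" ([column, row] as shares, 0 to 1, of the picture: columns of its width, rows of its height: a listed point, or the origin of a listed thing).
The state is a dict: "time_s": time; "joint_positions": joint angles; "qvel": joint speeds; "joint_torque": joint torques, N m; "tcp_pos": TCP position; "eef_rot": TCP orientation; "wrist_force": force on the tool from outside, world axes, zero at the start; "ft_torque": the same for the moment, N m; "opening": finger opening in m.
Only numpy, scipy, OpenCV 4.12 (cv2) and the standard library are available. Lean on these libraries where they do the work, as an engineer would, in place of code of your own. Each camera call takes 0.05 s, during which the arm holds its last target.

TASK

Finish the drying stack by the polishing motor: one spacer stick already lies across the far end of the lower blank. Lay the matching loose stick flat across the other, bare end of that blank, about as far in from the end as the first stick, then lay the other full-length blank on the two sticks, squarely over the lower blank, so that it rests clear of it. Leave the lower blank and its first stick where they are.

Things in the scene. Friction and masses are not known exactly. Their poses are not given: they have to be found in the camera images.
- lower_mid (a point): Middle of the lower blank, a planed brown wooden bar 220 long x 55 wide x 20 mm high, loose (about 0.17 kg), lying flat on the bench on the left or the right of the sticks, and the only blank with a stick on it; this point is its centre, 10 mm above the bench. Axes: x along its length, pointing from the bare end (nearer the robot) to the end that carries the first stick; y across its width; z up. The bare end is 110 mm from this point along -x.
- stick_a_mid (a point): Middle of the first spacer stick, a pale square wooden stick 90 long x 14 x 14 mm, lying loose across the lower blank's top (not fixed) and sticking out about 17 mm either side; its centre is 60 to 80 mm from the blank's centre towards the far end, 27 mm above the bench. x along its length, z up.
- stick_b_mid (a point): Middle of the loose spacer stick that is to be placed: the same pale square stick, 90 long x 14 x 14 mm, about 15 g, lying flat on the bench in the row of pale wood pieces between the two long blanks, roughly crosswise to the robot's forward direction; the row also holds a thin flat lath (90 x 30 x 6 mm) and a short offcut (40 x 16 x 14 mm), which are not wanted; the order in the row changes. This point is its centre, 7 mm above the bench. x along its length, z up.
- upper_mid (a point): Middle of the upper blank, which is to go on top: the same bar as the lower one, 220 long x 55 wide x 20 mm high, loose, about 0.17 kg, lying flat and bare on the bench on the other side of the row (the 110 mm short blank at the back is not wanted). This point is its centre, 10 mm above the bench; x along its length (either end may be taken as front), y across its width, z up. Laid on the two sticks its centre is 44 mm above the bench.
There are look-alikes about, which are no part of the job. Leave any grey or pink look-alike of the part that bears stick_b_mid alone.

How it is judged:
By the outcome, as a careful person would: the job done as asked, in the order asked, and still so for the second after the job is handed in, with the robot touching nothing.
It also fails if it takes over 64 s, if anything falls off the work surface, if the arm or the gripper's body presses on something with over 40 N, if the wrist force passes 120 N, or if a joint passes its speed limit or range.

## Working session

There is one attempt and no reset: what is moved stays moved. The work goes in short steps, Python scripts to look and compute and a tool call to move; the robot and the scene stay as the last step left them, time stands still between calls to the robot, and variables do not carry over. Pictures are saved under pics/ and viewed, and the job is handed in when it is done.

Besides the shell and the picture viewer there is one more tool, called after "Call:" as name(argument=value, ...), one argument or row to a line, values as JSON. jog_arm: Moves the arm, as the interface text tells. Its arguments: {"type":"object","properties":{"plan":{"type":"array"}},"required":["plan"]}

```bash
mkdir -p pics; ls; python3 - <<'E'
from workcell import r,cams,workorder,spotter
import cv2,numpy as np
print(r.read_state(), r.finger_overhang)
for n in ["scene","side"]:
    c=cams.capture(n); cv2.imwrite(f"pics/{n}0.png",c["pixels"][:,:,::-1])
    np.savez(f"{n}0.npz",**{k:c[k] for k in("pixels","z_map","camera_matrix","T")})
    print(n,c["T"].round(3).tolist(),c["camera_matrix"].tolist())
    for t in["lower_mid","stick_a_mid","stick_b_mid","upper_mid"]:
        for d in spotter.mark_of(c,t)[:3]: print(n,t,round(d["p"],2),(np.array(d["at"])*[640,400]).round(1))
E
```

```text
pics
{'time_s': 0.0, 'joint_positions': array([-8.34405833e+01,  2.18398832e+01,  7.43853538e+01,  6.63358868e-04,
        8.38593486e+01, -1.23365690e+01]), 'qvel': array([-0.02403399,  0.09578478,  0.00401849, -0.01955167,  0.04033406,
       -0.00141037]), 'joint_torque': array([ 9.32475050e-04, -4.37926626e+01, -2.24553251e+01,  7.13909813e-02,
        3.53269698e-02, -1.24957983e-04]), 'tcp_pos': array([ 0.17807951, -0.5200845 ,  0.25214461]), 'eef_rot': array([-8.99812837e+01,  8.24915969e-02, -7.11040723e+01]), 'wrist_force': array([-0.46734912, -0.8668647 , -0.27314345]), 'ft_torque': array([0.01856374, 0.02115792, 0.02010269]), 'opening': 0.08786246428478373} 0.014
scene [[-0.464, 0.731, -0.5, 0.888], [0.886, 0.389, -0.252, 0.162], [0.011, -0.56, -0.828, 0.663], [0.0, 0.0, 0.0, 1.0]] [[411.0526803005207, 0.0, 322.7870726782557], [0.0, 411.0526803005207, 200.3334976728566], [0.0, 0.0, 1.0]]
scene lower_mid 0.84 [217.1 203.4]
scene stick_a_mid 0.79 [204.8 228.4]
scene stick_b_mid 0.98 [313.8 228.2]
scene stick_b_mid 0.87 [325.3 328.1]
scene stick_b_mid 0.83 [358.7 152.2]
scene upper_mid 0.87 [431.2 268.5]
side [[-0.845, -0.361, 0.394, 0.172], [-0.534, 0.581, -0.614, 0.517], [-0.007, -0.73, -0.683, 0.621], [0.0, 0.0, 0.0, 1.0]] [[429.8855389462894, 0.0, 317.0034861266179], [0.0, 429.8855389462894, 205.31859033717149], [0.0, 0.0, 1.0]]
side lower_mid 0.63 [331.8 151.8]
side stick_a_mid 0.44 [305.6 146.2]
side stick_b_mid 0.83 [300.7 203.9]
side stick_b_mid 0.76 [374.9 301.7]
side stick_b_mid 0.74 [214.1 204.6]
side upper_mid 0.76 [242.5 285. ]
```

View pics/scene0.png

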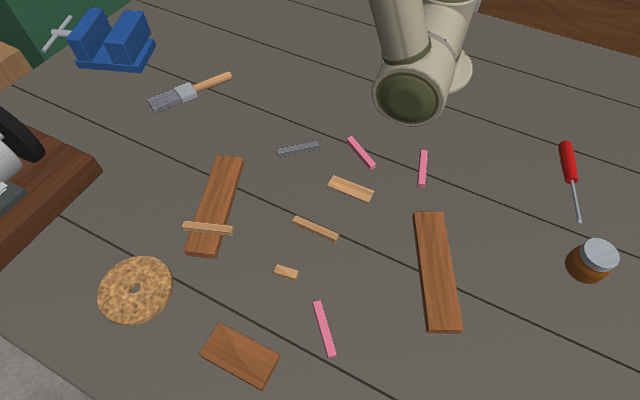

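View pics/side0.png

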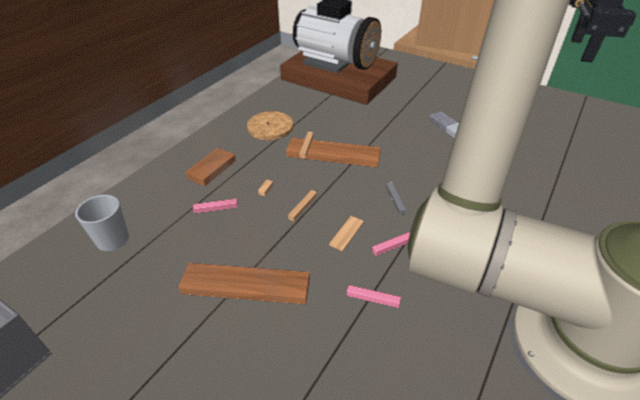

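Scene picture: the lower blank is at (215,205) with stick a at (207,228), and the bare upper blank is at (437,270). There are six possible loose sticks:
- Pale lath at (350,188): wide and flat.
- Pale stick at (315,228): long and narrow, lying in the row. It fits stick_b.
- Pale offcut at (286,271): short.
- Pink sticks at (361,152), (423,168) and (324,328), plus a grey one at (298,149). These are look-alikes.

I'll measure each one and confirm the choice in a crop.

```bash
cat > h.py <<'E'
import numpy as np,cv2
def cloud(c):
    K=c["camera_matrix"];T=c["T"];z=c["z_map"]
    v,u=np.mgrid[:z.shape[0],:z.shape[1]]
    P=np.stack([(u-K[0,2])/K[0,0]*z,(v-K[1,2])/K[1,1]*z,z],-1)
    return P@T[:3,:3].T+T[:3,3]
def comps(c,zlo=.0035,zhi=.06,box=(0.2,.8,-.45,.45)):
    P=cloud(c); hsv=cv2.cvtColor(c["pixels"],cv2.COLOR_RGB2HSV)
    m=(c["z_map"]>0)&(P[...,2]>zlo)&(P[...,2]<zhi)&(P[...,0]>box[0])&(P[...,0]<box[1])&(abs(P[...,1])<box[3])
    n,l,s,cc=cv2.connectedComponentsWithStats(m.astype(np.uint8),connectivity=4)
    for i in range(1,n):
        if s[i,4]<60: continue
        Q=P[l==i]; zt=np.percentile(Q[:,2],80)
        top=Q[Q[:,2]>zt-.004]
        (x,y),(w,h),a=cv2.minAreaRect((top[:,:2]*1000).astype(np.float32))
        if w<h: w,h,a=h,w,a+90
        a=(a+90)%180-90
        print("px",cc[i].round(),"n",s[i,4],"ctr",round(x,1),round(y,1),"size",round(w,1),round(h,1),"ang",round(a,1),"ztop",round(zt*1000,1),"hsv",np.median(hsv[l==i],0))
E
python3 - <<'E'
from h import *
for n in["scene","side"]:
    c=dict(np.load(n+"0.npz")); print(n); P=cloud(c); comps(c)
c=dict(np.load("scene0.npz"));cv2.imwrite("pics/crop0.png",cv2.resize(c["pixels"][130:350,170:480,::-1],None,fx=2.5,fy=2.5,interpolation=cv2.INTER_CUBIC))
P=cloud(c)
for p in[(260,200),(380,230),(300,310)]:print(P[p[1],p[0]])
E
```

```text
scene
px [205.  85.] n 472 ctr 336.6 -431.3 size 133.0 25.4 ang -20.4 ztop 19.0 hsv [ 15. 111. 169.]
px [360. 152.] n 308 ctr 348.3 -25.5 size 91.7 15.8 ang 58.2 ztop 14.4 hsv [171. 110. 218.]
px [297. 148.] n 343 ctr 401.5 -145.9 size 89.6 16.7 ang -48.1 ztop 14.5 hsv [108.   9. 119.]
px [422. 169.] n 282 ctr 326.0 103.3 size 92.2 14.0 ang 16.5 ztop 14.5 hsv [171. 110. 218.]
px [214. 209.] n 3405 ctr 593.6 -207.9 size 220.3 90.3 ang 20.8 ztop 21.5 hsv [ 13. 147. 144.]
px [572. 188.] n 348 ctr 243.7 385.1 size 97.5 19.6 ang 20.2 ztop 21.8 hsv [  3.5 121.  129. ]
px [350. 188.] n 549 ctr 440.0 -4.9 size 90.0 31.8 ang -88.8 ztop 6.8 hsv [ 15. 112. 194.]
px [436. 274.] n 4155 ctr 527.7 199.5 size 220.4 56.0 ang 26.5 ztop 20.5 hsv [ 13. 148. 144.]
px [315. 228.] n 432 ctr 555.4 -21.6 size 89.8 15.8 ang -89.5 ztop 14.4 hsv [ 15. 112. 179.]
px [589. 262.] n 1417 ctr 400.4 426.2 size 56.4 47.5 ang -1.6 ztop 58.9 hsv [16. 75. 91.]
px [145. 277.] n 1942 ctr 769.1 -231.8 size 120.2 61.7 ang 89.9 ztop 14.7 hsv [ 16. 122. 169.]
px [285. 272.] n 250 ctr 655.4 -25.1 size 39.9 16.4 ang -80.9 ztop 1
[... 877 characters left out ...]
98.]
px [215. 205.] n 331 ctr 704.9 78.4 size 88.0 17.4 ang 44.6 ztop 13.5 hsv [171. 104. 220.]
px [114. 235.] n 596 ctr 790.4 253.4 size 60.1 17.6 ang 88.8 ztop 50.3 hsv [108.  13.  98.]
px [346. 233.] n 467 ctr 435.8 -1.9 size 90.8 30.3 ang -89.5 ztop 5.9 hsv [ 14. 106. 218.]
px [391. 244.] n 326 ctr 347.2 -18.9 size 80.8 16.5 ang 59.8 ztop 13.6 hsv [170. 105. 232.]
px [246. 283.] n 3903 ctr 524.3 201.7 size 219.9 57.9 ang 26.3 ztop 20.0 hsv [ 12. 139. 157.]
px [374. 296.] n 522 ctr 323.5 106.5 size 89.9 15.9 ang 16.5 ztop 13.9 hsv [170. 104. 233.]
[ 5.44821909e-01 -1.47893662e-01  3.15729288e-04]
[4.97153514e-01 8.49247079e-02 3.42091182e-04]
[6.99129544e-01 2.82470451e-02 5.42344467e-04]
```

View pics/crop0.png

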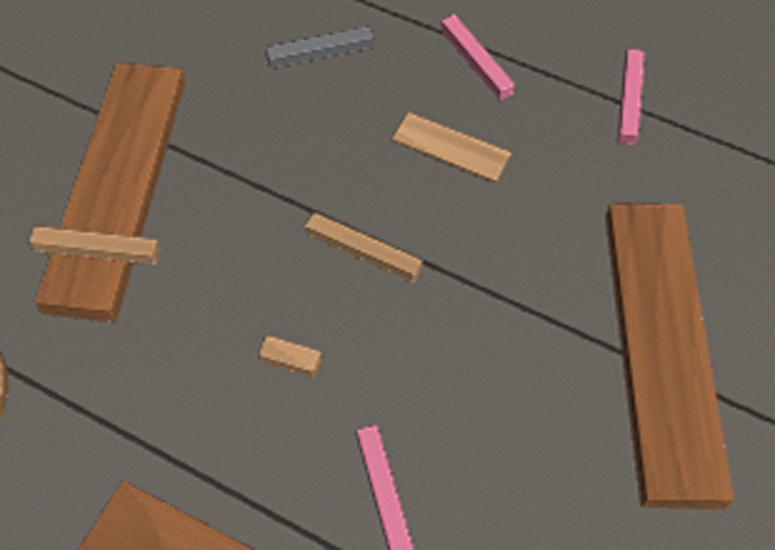

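The crop confirms it: the pale stick at (315,228) measures 90 x 15 mm with its top at 14 mm, so it is stick b. The lath is 90 x 31 x 6 mm and the offcut is 40 mm long. Next I'll separate the lower blank from stick a.

```bash
cat >> h.py <<'E'
def rect(Q):
    (x,y),(w,h),a=cv2.minAreaRect((Q[:,:2]*1000).astype(np.float32))
    if w<h: w,h,a=h,w,a+90
    return [round(float(k),1) for k in(x,y,w,h,(a+90)%180-90)]
def sel(P,zlo,zhi,cx,cy,rad):
    return P[(P[...,2]>zlo)&(P[...,2]<zhi)&(np.hypot(P[...,0]-cx,P[...,1]-cy)<rad)]
E
python3 - <<'E'
from h import *
for n in["scene","side"]:
    P=cloud(dict(np.load(n+"0.npz")))
    print(n,"low",rect(sel(P,.0165,.0235,.59,-.206,.118)),"a",rect(sel(P,.0305,.037,.66,-.19,.1)))
E
```

```text
scene low [592.4, -204.1, 221.6, 86.1, 17.9] a [653.6, -185.4, 89.5, 15.8, -69.9]
side low [591.5, -211.9, 221.7, 85.7, 28.4] a [648.2, -182.8, 88.3, 13.8, -69.4]
```

```bash
cat >> h.py <<'E'
def brown(c):
    h=cv2.cvtColor(c["pixels"],cv2.COLOR_RGB2HSV); h=cv2.medianBlur(h,3)
    return (h[...,1]>127)&(h[...,0]>8)&(h[...,0]<18)
E
python3 - <<'E'
from h import *
for n in["scene","side"]:
    c=dict(np.load(n+"0.npz"));P=cloud(c);P[~brown(c)]=np.nan
    Q=sel(P,.0155,.0235,.59,-.206,.118)
    Q=sel(P,.0155,.0235,.59,-.206,.118); print(n,len(Q),"low",rect(Q),end=" ")
    # robust: angle sweep on inlier extents
    th=np.radians(20.7);R=np.array([[np.cos(th),np.sin(th)],[-np.sin(th),np.cos(th)]]);q=Q[:,:2]@R.T
    # centerline: bins along length, min/max y
    for lo in np.arange(q[:,0].min(),q[:,0].max(),.02):
        s=q[(q[:,0]>=lo)&(q[:,0]<lo+.02),1]
        if len(s)>10: print((lo*1000).round(),(np.percentile(s,[1,99])*1000).round(1),end="; ")
    print()
    P=cloud(c);P[~brown(c)]=np.nan;print("up",rect(sel(P,.0155,.0235,.525,.2,.125)))
E
```

```text
scene 2572 low [595.7, -213.0, 220.1, 55.5, 21.0] 372.0 [-436.4 -383.7]; 392.0 [-435.6 -383.1]; 412.0 [-436.3 -383.1]; 432.0 [-436.4 -383.2]; 452.0 [-435.9 -382.6]; 472.0 [-435.7 -382.6]; 492.0 [-436.1 -382.7]; 512.0 [-435.1 -382.4]; 552.0 [-435.5 -382. ]; 572.0 [-435.6 -382.3]; 
up [527.9, 199.2, 220.3, 55.4, 26.6]
side 1149 low [588.9, -203.4, 218.1, 72.7, 22.5] 370.0 [-431.7 -378. ]; 390.0 [-433.6 -379.5]; 410.0 [-432.9 -378.6]; 430.0 [-431.6 -379. ]; 450.0 [-431.9 -379. ]; 470.0 [-431.8 -378.6]; 490.0 [-432.3 -377.6]; 510.0 [-431.  -378.2]; 530.0 [-427.5 -364.9]; 550.0 [-431.3 -378.4]; 570.0 [-430.8 -379.7]; 
up [524.5, 202.2, 219.3, 57.7, 26.6]
```

```bash
cat >> h.py <<'E'
def plan(st,tx,ty,tz,tyaw,n,fing,total=None):
    """n rows of equal world shift + equal turn; tool x=(cos,sin), tool z=(-sin,cos), tool y down; + twist lowers yaw"""
    p=np.array(st["tcp_pos"])*1000; yaw=st["eef_rot"][2]
    g=np.array([tx,ty,tz],float)
    tw=round(-((tyaw-yaw+180)%360-180)/10/n,2)
    for k in range(n):
        d=(g-p)/(n-k); a=np.radians(yaw)
        s=np.round([d[0]*np.cos(a)+d[1]*np.sin(a),-d[2],-d[0]*np.sin(a)+d[1]*np.cos(a)])
        p=p+[s[0]*np.cos(a)-s[2]*np.sin(a),s[0]*np.sin(a)+s[2]*np.cos(a),-s[1]]
        yaw-=tw*10
        print([*(float(x)/1000 for x in s),tw,fing],end=",\n" if k%10==9 else ",")
    print("\nend",p.round(1),round(yaw,2))
E
python3 - <<'E'
from h import *
from workcell import r
s=r.read_state();print(s["tcp_pos"],s["eef_rot"]);plan(s,553.6,-20.9,200,.8,20,.06)
E
```

```text
[ 0.17811794 -0.52031346  0.25273708] [-8.99975805e+01  3.46319454e-03 -7.11038872e+01]
[-0.018, 0.003, 0.026, np.float64(-0.36), 0.06],[-0.016, 0.003, 0.027, np.float64(-0.36), 0.06],[-0.014, 0.003, 0.028, np.float64(-0.36), 0.06],[-0.012, 0.003, 0.029, np.float64(-0.36), 0.06],[-0.011, 0.003, 0.029, np.float64(-0.36), 0.06],[-0.009, 0.003, 0.03, np.float64(-0.36), 0.06],[-0.007, 0.002, 0.03, np.float64(-0.36), 0.06],[-0.005, 0.003, 0.031, np.float64(-0.36), 0.06],[-0.003, 0.002, 0.031, np.float64(-0.36), 0.06],[-0.001, 0.003, 0.031, np.float64(-0.36), 0.06],
[0.001, 0.002, 0.031, np.float64(-0.36), 0.06],[0.003, 0.003, 0.031, np.float64(-0.36), 0.06],[0.005, 0.002, 0.031, np.float64(-0.36), 0.06],[0.007, 0.003, 0.03, np.float64(-0.36), 0.06],[0.009, 0.002, 0.03, np.float64(-0.36), 0.06],[0.011, 0.003, 0.029, np.float64(-0.36), 0.06],[0.012, 0.002, 0.029, np.float64(-0.36), 0.06],[0.014, 0.003, 0.028, np.float64(-0.36), 0.06],[0.016, 0.002, 0.027, np.float64(-0.36), 0.06],[0.018, 0.003, 0.026, np.float64(-0.36), 0.06],

end [553.3 -20.7 199.7] 0.9
```

Call:
jog_arm(
  plan=[
    [-0.018, 0.003, 0.026, -0.36, 0.06],
    [-0.016, 0.003, 0.027, -0.36, 0.06],
    [-0.014, 0.003, 0.028, -0.36, 0.06],
    [-0.012, 0.003, 0.029, -0.36, 0.06],
    [-0.011, 0.003, 0.029, -0.36, 0.06],
    [-0.009, 0.003, 0.03, -0.36, 0.06],
    [-0.007, 0.002, 0.03, -0.36, 0.06],
    [-0.005, 0.003, 0.031, -0.36, 0.06],
    [-0.003, 0.002, 0.031, -0.36, 0.06],
    [-0.001, 0.003, 0.031, -0.36, 0.06],
  ],
)

```text
time_s: 1.75
tcp_pos: [0.3656, -0.2692, 0.2248]
eef_rot: [-90.0, -0.0, -35.0]
wrist_force: [0.6, -0.6, -1.1]
opening: 0.06
```

Call:
jog_arm(
  plan=[
    [0.001, 0.002, 0.031, -0.36, 0.06],
    [0.003, 0.003, 0.031, -0.36, 0.06],
    [0.005, 0.002, 0.031, -0.36, 0.06],
    [0.007, 0.003, 0.03, -0.36, 0.06],
    [0.009, 0.002, 0.03, -0.36, 0.06],
    [0.011, 0.003, 0.029, -0.36, 0.06],
    [0.012, 0.002, 0.029, -0.36, 0.06],
    [0.014, 0.003, 0.028, -0.36, 0.06],
    [0.016, 0.002, 0.027, -0.36, 0.06],
    [0.018, 0.003, 0.026, -0.36, 0.06],
  ],
)

```text
time_s: 3.0
tcp_pos: [0.5539, -0.0199, 0.1998]
eef_rot: [-90.0, -0.0, 1.0]
wrist_force: [0.5, -0.3, 0.6]
opening: 0.0603
```

Tracking is accurate. I'll take a wrist view to refine stick b.

```bash
python3 - <<'E'
from h import *
from workcell import r,cams
s=r.read_state();print(s["tcp_pos"],s["eef_rot"])
c=cams.capture("wrist");cv2.imwrite("pics/w1.png",c["pixels"][:,:,::-1]);P=cloud(c)
print(c["T"].round(3).tolist());comps(c)
print(rect(sel(P,.011,.018,.553,-.02,.06)), "bench", np.nanmedian(P[300:,:,2]))
E
```

```text
[ 0.55388694 -0.01985725  0.19977794] [-9.00061133e+01 -1.45157051e-02  1.01793883e+00]
[[1.0, 0.017, 0.007, 0.552], [0.019, -0.949, -0.316, 0.062], [0.001, 0.316, -0.949, 0.331], [0.0, 0.0, 0.0, 1.0]]
px [214.   9.] n 1017 ctr 455.9 136.8 size 50.0 19.4 ang 1.5 ztop 20.1 hsv [ 13. 130. 146.]
px [89. 49.] n 1782 ctr 325.6 104.5 size 91.3 14.9 ang 16.0 ztop 14.1 hsv [170.  82. 222.]
px [471.  84.] n 1560 ctr 707.5 77.8 size 90.6 14.3 ang 43.7 ztop 14.4 hsv [170.  81. 224.]
px [214. 157.] n 2140 ctr 438.3 -4.0 size 89.6 30.3 ang -88.6 ztop 6.2 hsv [ 16.  83. 204.]
px [529. 174.] n 2982 ctr 788.4 -16.4 size 108.9 24.1 ang -89.2 ztop 20.4 hsv [ 13. 128. 163.]
px [317. 175.] n 988 ctr 553.5 -21.3 size 90.0 13.3 ang -89.4 ztop 14.3 hsv [ 16.  85. 196.]
px [134. 175.] n 1242 ctr 346.6 -24.7 size 91.0 14.5 ang 58.3 ztop 13.9 hsv [170.  80. 225.]
px [405. 181.] n 569 ctr 653.2 -24.2 size 39.7 16.1 ang -80.8 ztop 14.3 hsv [ 16.  84. 204.]
px [184. 262.] n 704 ctr 392.0 -136.4 size 67.1 15.2 ang -46.6 ztop 13.8 hsv [110.   5. 146.]
px [357. 300.] n 763 ctr 607.1 -179.1 size 68.7 18.8 ang 3.2 ztop 19.8 hsv [ 13. 130. 144.]
px [298. 344.] n 1094 ctr 548.2 -254.4 size 120.4 39.4 ang 2.7 ztop 20.2 hsv [ 13. 128. 160.]
[553.5, -21.3, 90.0, 13.3, -89.4] bench 0.27117389852278284
```

View pics/w1.png

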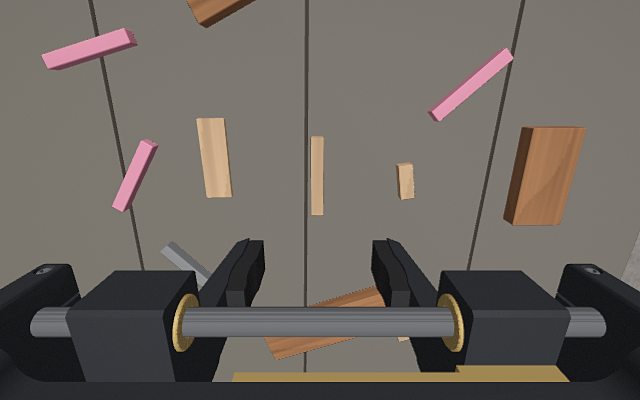

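The wrist view shows stick b at pixel (317,175), which gives (553.5, -21.3). That matches the two-camera average, so I'll descend and grasp.

Call:
jog_arm(
  plan=[
    [0, 0.03, -0.001, 0.05, 0.05],
    [0, 0.04, 0, 0, 0.05],
    [0, 0.04, 0, 0, 0.05],
    [0, 0.035, 0, 0, 0.05],
    [0, 0.02, 0, 0, 0.05],
    [0, 0.012, 0, 0, 0.05],
    [0, 0.006, 0, 0, 0.05],
    [0, 0, 0, 0, 0.05],
    [0, 0, 0, 0, 0.0],
    [0, 0, 0, 0, 0.0],
  ],
)

```text
time_s: 4.3
tcp_pos: [0.5535, -0.0218, 0.0173]
eef_rot: [-90.0, -0.1, 0.4]
wrist_force: [0.5, 1.5, -0.2]
opening: 0.032
```

Call:
jog_arm(
  plan=[
    [0, 0, 0, 0, 0],
    [0, 0, 0, 0, 0],
    [0, 0, 0, 0, 0],
    [0, 0, 0, 0, 0],
    [0, 0, 0, 0, 0.0],
    [0, -0.005, 0, 0, 0.0],
    [0, -0.02, 0, 0, 0.0],
    [0, -0.03, 0, 0, 0.0],
    [0, -0.03, 0, 0, 0.0],
    [0, -0.02, 0, 0, 0.0],
  ],
)

```text
time_s: 5.55
tcp_pos: [0.5534, -0.0218, 0.1233]
eef_rot: [-90.0, -0.1, 0.4]
wrist_force: [-0.5, -0.0, -1.1]
opening: 0.0136
```

```bash
python3 - <<'E'
from h import *
from workcell import r,cams
s=r.read_state();print(s["tcp_pos"],s["eef_rot"],s["opening"])
c=cams.capture("wrist");cv2.imwrite("pics/w2.png",c["pixels"][:,:,::-1])
for n in("scene",):
    c=cams.capture(n);P=cloud(c);cv2.imwrite("pics/s2.png",cv2.resize(c["pixels"][100:320,150:480,::-1],None,fx=2.2,fy=2.2))
plan(s,534.2,-234.5,121,21,10,0.)
E
```

```text
[ 0.55343162 -0.02177715  0.12326212] [-9.00182859e+01 -6.95010159e-02  3.97278291e-01] 0.013649448971692997
[-0.002, 0.0, -0.021, np.float64(-0.21), 0.0],[-0.003, 0.0, -0.021, np.float64(-0.21), 0.0],[-0.004, 0.0, -0.021, np.float64(-0.21), 0.0],[-0.004, 0.0, -0.021, np.float64(-0.21), 0.0],[-0.005, 0.0, -0.021, np.float64(-0.21), 0.0],[-0.006, 0.0, -0.021, np.float64(-0.21), 0.0],[-0.007, 0.001, -0.02, np.float64(-0.21), 0.0],[-0.007, 0.0, -0.02, np.float64(-0.21), 0.0],[-0.008, 0.001, -0.02, np.float64(-0.21), 0.0],[-0.009, 0.0, -0.019, np.float64(-0.21), 0.0],

end [ 534.2 -234.3  121.3] 21.4
```

View pics/w2.png

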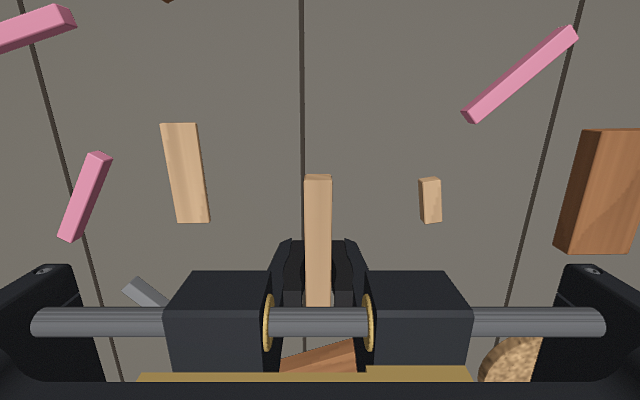

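View pics/s2.png

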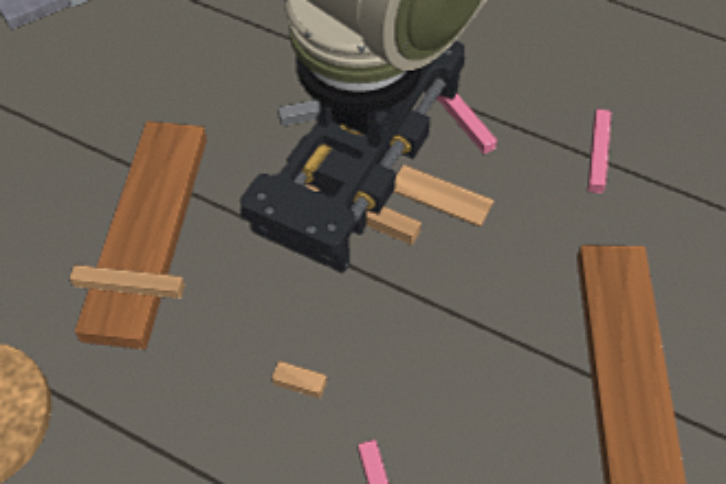

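The wrist picture shows stick b straight between the pads, with 13.6 mm of opening. I'll carry it over the bare end of the lower blank.

Call:
jog_arm(
  plan=[
    [-0.002, 0, -0.021, -0.21, 0],
    [-0.003, 0, -0.021, -0.21, 0],
    [-0.004, 0, -0.021, -0.21, 0],
    [-0.004, 0, -0.021, -0.21, 0],
    [-0.005, 0, -0.021, -0.21, 0],
    [-0.006, 0, -0.021, -0.21, 0],
    [-0.007, 0.001, -0.02, -0.21, 0],
    [-0.007, 0, -0.02, -0.21, 0],
    [-0.008, 0.001, -0.02, -0.21, 0],
    [-0.009, 0, -0.019, -0.18, 0],
  ],
)

```text
time_s: 6.9
tcp_pos: [0.5336, -0.2348, 0.1185]
eef_rot: [-89.9, 0.1, 21.2]
wrist_force: [-0.8, 0.3, -0.4]
opening: 0.0136
```

```bash
python3 - <<'E'
from h import *
from workcell import r,cams
s=r.read_state();print(s["tcp_pos"],s["eef_rot"],s["opening"])
c=cams.capture("wrist");cv2.imwrite("pics/w3.png",c["pixels"][:,:,::-1])
P=cloud(c);Q=sel(P,.0165,.0235,.594,-.2116,.118);print(len(Q),rect(Q)); print("a",rect(sel(P,.0305,.037,.65,-.184,.06)))
E
```

```text
[ 0.53360137 -0.23477185  0.11849249] [-8.99109531e+01  5.72154426e-02  2.11524398e+01] 0.01356631405191122
13368 [591.6, -208.0, 220.3, 89.2, 21.1]
a [651.1, -185.2, 89.9, 15.3, -69.6]
```

View pics/w3.png

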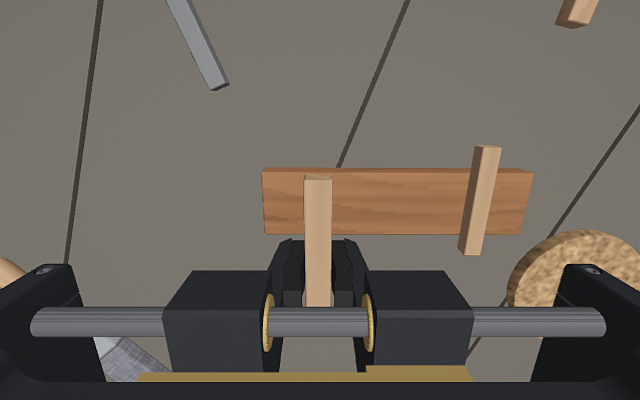

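```bash
python3 - <<'E'
from h import *
from workcell import r,cams
c=cams.capture("wrist");P=cloud(c);Q=sel(P,.0165,.0235,.594,-.2116,.125)
th=np.radians(21);R=np.array([[np.cos(th),np.sin(th)],[-np.sin(th),np.cos(th)]]);q=(Q[:,:2]-[.5939,-.2116])@R.T*1000
for lo in range(-115,115,15):
    s=q[(q[:,0]>=lo)&(q[:,0]<lo+15),1]
    if len(s)>20: print(lo,np.percentile(s,[.5,99.5]).round(1),len(s))
print("x",np.percentile(q[abs(q[:,1])<20,0],[.2,99.8]))
a=sel(P,.0305,.037,.65,-.184,.06);print("a",(R@(np.array(rect(a)[:2])/1000-[.5939,-.2116])*1000).round(1))
E
```

```text
-115 [-28.   26.4] 806
-100 [-28.   26.4] 1129
-85 [-27.9  26.5] 609
-70 [21.4 26.6] 98
-55 [-27.7  26.5] 1080
-40 [-27.7  26.4] 1144
-25 [-27.7  26.4] 1138
-10 [-27.5  26.4] 1137
5 [-27.5  26.4] 1138
20 [-27.4  26.4] 1142
35 [-27.4  26.4] 1138
50 [-36.3  48.9] 681
65 [-28.2  48.9] 130
80 [-28.4  26.4] 1150
95 [-28.3  26.3] 1017
x [-110.30693558  108.17229549]
a [62.7  4.5]
```

Call:
jog_arm(
  plan=[
    [0, 0.02, -0.001, 0.02, 0],
    [0, 0.025, 0, 0, 0],
    [0, 0.018, 0, 0, 0],
    [0, 0.01, 0, 0, 0],
    [0, 0.004, 0, 0, 0],
    [0, 0.003, 0, 0, 0],
    [0, 0.001, 0, 0, 0],
    [0, 0, 0, 0, 0],
    [0, 0, 0, 0, 0],
    [0, 0, 0, 0, 0],
  ],
)

```text
time_s: 8.25
tcp_pos: [0.5345, -0.2353, 0.0389]
eef_rot: [-90.0, -0.0, 20.9]
wrist_force: [0.4, 0.0, -0.1]
opening: 0.0133
```

Call:
jog_arm(
  plan=[
    [0, 0.001, 0, 0, 0],
    [0, 0.001, 0, 0, 0],
    [0, 0, 0, 0, 0],
    [0, 0, 0, 0, 0],
    [0, 0, 0, 0, 0.017],
    [0, 0, 0, 0, 0.02],
    [0, 0, 0, 0, 0.025],
    [0, 0, 0, 0, 0.03],
    [0, 0, 0, 0, 0.03],
    [0, 0, 0, 0, 0.03],
  ],
)

```text
time_s: 9.5
tcp_pos: [0.5344, -0.2352, 0.0367]
eef_rot: [-90.0, 0.0, 20.9]
wrist_force: [-0.1, -0.1, 0.1]
opening: 0.0304
```

Call:
jog_arm(
  plan=[
    [0, 0, 0, 0, 0.035],
    [0, -0.005, 0, 0, 0.035],
    [0, -0.015, 0, 0, 0.035],
    [0, -0.03, 0, 0, 0.035],
    [0, -0.03, 0, 0, 0.05],
    [0, -0.03, 0, 0, 0.06],
    [0, -0.02, 0, 0, 0.07],
    [0, -0.01, 0, 0, 0.08],
    [0, 0, 0, 0, 0.085],
    [0, 0, 0, 0, 0.085],
  ],
)

```text
time_s: 10.75
tcp_pos: [0.5341, -0.235, 0.176]
eef_rot: [-89.9, 0.0, 20.9]
wrist_force: [-0.8, -0.3, 0.9]
opening: 0.0845
```

```bash
python3 - <<'E'
from h import *
from workcell import r,cams
s=r.read_state();print(s["tcp_pos"],s["eef_rot"],s["opening"])
c=cams.capture("wrist");cv2.imwrite("pics/w4.png",c["pixels"][:,:,::-1])
P=cloud(c);Q=sel(P,.0165,.0235,.594,-.2116,.125)
C=[.5932,-.2126]
th=np.radians(21);R=np.array([[np.cos(th),np.sin(th)],[-np.sin(th),np.cos(th)]]);q=(Q[:,:2]-C)@R.T*1000
for lo in range(-115,115,15):
    t=q[(q[:,0]>=lo)&(q[:,0]<lo+15),1]
    if len(t)>20: print(lo,np.percentile(t,[.5,99.5]).round(1),len(t),end=";")
print("x",np.percentile(q[abs(q[:,1])<20,0],[.2,99.8]))
for k in[(.65,-.184),(.533,-.235)]:
    a=sel(P,.0305,.037,*k,.06);x=rect(a);print(x,np.percentile(a[:,2],80),(R@(np.array(x[:2])/1000-C)*1000).round(1))
for y in(-63,117):
  plan(s,526,200.6,180,y,20,0.085)
E
```

```text
[ 0.53411865 -0.23503463  0.17599306] [-8.99281279e+01  4.61858941e-02  2.08932812e+01] 0.08449986660065446
-115 [-26.9  27.1] 490;-100 [-26.7  26.9] 764;-85 [-26.7  26.9] 743;-70 [-26.4  44.9] 24;-55 [-26.8  27. ] 785;-40 [-27.  27.] 762;-25 [-26.9  26.9] 761;-10 [-26.9  26.9] 765;5 [-26.9  26.9] 762;20 [-26.8  26.9] 769;35 [-26.8  27. ] 763;50 [-35.4  49.6] 484;65 [-26.6  49.7] 135;80 [-26.8  26.8] 766;95 [-26.9  26.9] 741;x [-109.23297647  109.38307875]
[650.9, -185.0, 89.4, 14.8, -69.3] 0.0344459982535407 [63.8  5.1]
[534.0, -234.2, 89.0, 13.6, -69.5] 0.03432459130931492 [-63.    1.1]
[0.007, -0.0, 0.02, np.float64(0.42), 0.085],[0.006, -0.0, 0.021, np.float64(0.42), 0.085],[0.004, -0.0, 0.021, np.float64(0.42), 0.085],[0.003, -0.0, 0.022, np.float64(0.42), 0.085],[0.001, -0.0, 0.022, np.float64(0.42), 0.085],[-0.0, -0.0, 0.022, np.float64(0.42), 0.085],[-0.002, -0.0, 0.022, np.float64(0.42), 0.085],[-0.004, -0.0, 0.021, np.float64(0.42), 0.085],[-0.005, -0.0, 0.021, np.float64(0.42), 0.085],[-0.007, -0.0, 0.021, np.float64(0.42), 0.085],
[-0.008, -0.0, 0.02, np.float64(0.42), 0.
[... 748 characters left out ...]
0.016, -0.0, 0.014, np.float64(-0.48), 0.085],[0.018, -0.0, 0.013, np.float64(-0.48), 0.085],[0.019, -0.0, 0.011, np.float64(-0.48), 0.085],[0.019, -0.0, 0.01, np.float64(-0.48), 0.085],
[0.02, -0.0, 0.008, np.float64(-0.48), 0.085],[0.021, -0.0, 0.007, np.float64(-0.48), 0.085],[0.021, -0.001, 0.005, np.float64(-0.48), 0.085],[0.022, -0.0, 0.003, np.float64(-0.48), 0.085],[0.022, -0.001, 0.001, np.float64(-0.48), 0.085],[0.022, -0.0, -0.001, np.float64(-0.48), 0.085],[0.022, -0.001, -0.002, np.float64(-0.48), 0.085],[0.021, -0.0, -0.004, np.float64(-0.48), 0.085],[0.021, -0.001, -0.006, np.float64(-0.48), 0.085],[0.02, -0.0, -0.008, np.float64(-0.48), 0.085],

end [525.6 200.8 180. ] 116.89
```

View pics/w4.png

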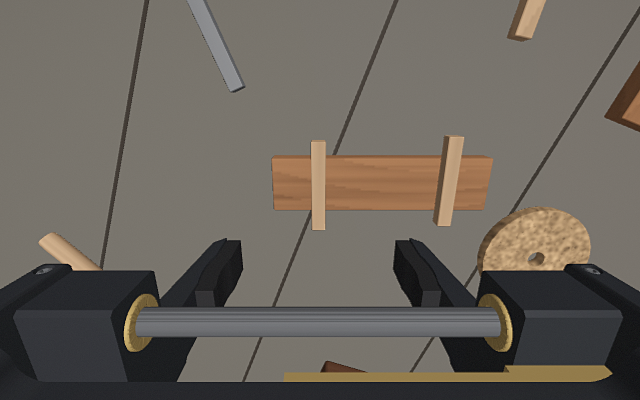

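Stick b lies flat 63 mm in on the bare side, against 63.8 mm for stick a. The lower blank hasn't moved. Next is the upper blank.

Call:
jog_arm(
  plan=[
    [0.007, 0, 0.02, 0.42, 0.085],
    [0.006, 0, 0.021, 0.42, 0.085],
    [0.004, 0, 0.021, 0.42, 0.085],
    [0.003, 0, 0.022, 0.42, 0.085],
    [0.001, 0, 0.022, 0.42, 0.085],
    [0, 0, 0.022, 0.42, 0.085],
    [-0.002, 0, 0.022, 0.42, 0.085],
    [-0.004, 0, 0.021, 0.42, 0.085],
    [-0.005, 0, 0.021, 0.42, 0.085],
    [-0.007, 0, 0.021, 0.42, 0.085],
  ],
)

```text
time_s: 12.05
tcp_pos: [0.5299, -0.0167, 0.1761]
eef_rot: [-90.0, 0.1, -21.2]
wrist_force: [0.7, 0.6, -0.4]
opening: 0.0849
```

Call:
jog_arm(
  plan=[
    [-0.008, 0, 0.02, 0.42, 0.085],
    [-0.01, 0, 0.02, 0.42, 0.085],
    [-0.011, -0.001, 0.019, 0.42, 0.085],
    [-0.012, 0, 0.018, 0.42, 0.085],
    [-0.014, -0.001, 0.017, 0.42, 0.085],
    [-0.015, 0, 0.016, 0.42, 0.085],
    [-0.016, -0.001, 0.015, 0.42, 0.085],
    [-0.017, 0, 0.013, 0.42, 0.085],
    [-0.018, -0.001, 0.012, 0.42, 0.085],
    [-0.019, 0, 0.011, 0.42, 0.085],
  ],
)

```text
time_s: 13.3
tcp_pos: [0.5259, 0.2015, 0.1801]
eef_rot: [-90.1, 0.0, -63.2]
wrist_force: [1.0, 0.2, -0.7]
opening: 0.0849
```

```bash
python3 - <<'E'
from h import *
from workcell import r,cams
s=r.read_state();print(s["tcp_pos"],s["eef_rot"],s["opening"],s["joint_positions"])
c=cams.capture("wrist");cv2.imwrite("pics/w5.png",c["pixels"][:,:,::-1])
P=cloud(c);Q=sel(P,.0165,.0235,.526,.2,.125);print(len(Q),rect(Q))
C=[.526,.2006];th=np.radians(26.6);R=np.array([[np.cos(th),np.sin(th)],[-np.sin(th),np.cos(th)]]);q=(Q[:,:2]-C)@R.T*1000
print(np.percentile(q,[.2,99.8],axis=0))
c=dict(np.load("scene0.npz"));P=cloud(c)
m=sel(P,.06,.4,.6,-.21,.3);i=np.hypot(m[:,0]-.593,m[:,1]+.213).argsort()[:3];print("motor",m[i])
E
```

```text
[0.52591322 0.20152595 0.18007552] [-9.00715508e+01  2.14566393e-02 -6.32442245e+01] 0.08490640454712707 [ 8.92511399e+00  2.66781127e+01  7.89828259e+01 -1.53983883e-03
  7.44137454e+01  7.21697398e+01]
11161 [526.1, 200.4, 219.5, 55.1, 26.6]
[[-108.5655566   -27.51411367]
 [ 109.53584911   27.18015589]]
motor [[ 0.68573651 -0.49352285  0.13618661]
 [ 0.68894518 -0.49262476  0.12970012]
 [ 0.68751954 -0.49315178  0.12804429]]
```

View pics/w5.png

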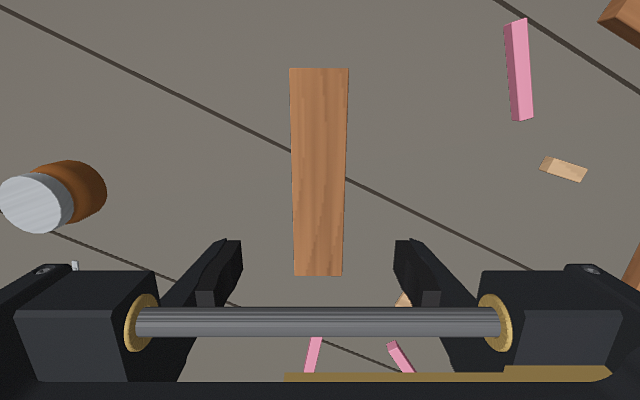

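The wrist picture shows the bare upper blank, 219.5 x 55 mm, centred under the jaws at pixel (320,170). I'll descend and grasp it.

Call:
jog_arm(
  plan=[
    [0.001, 0.03, 0, 0.02, 0.085],
    [0, 0.04, 0, 0, 0.085],
    [0, 0.04, 0, 0, 0.085],
    [0, 0.028, 0, 0, 0.085],
    [0, 0.014, 0, 0, 0.085],
    [0, 0.007, 0, 0, 0.085],
    [0, 0.003, 0, 0, 0.085],
    [0, 0, 0, 0, 0.085],
    [0, 0, 0, 0, 0.04],
    [0, 0, 0, 0, 0.04],
  ],
)

```text
time_s: 14.6
tcp_pos: [0.5268, 0.2, 0.0192]
eef_rot: [-90.0, -0.0, -63.3]
wrist_force: [0.5, 1.2, 0.6]
opening: 0.067
```

Call:
jog_arm(
  plan=[
    [0, 0, 0, 0, 0.04],
    [0, 0, 0, 0, 0.04],
    [0, 0, 0, 0, 0.04],
    [0, 0, 0, 0, 0.04],
    [0, 0, 0, 0, 0.04],
    [0, -0.005, 0, 0, 0.04],
    [0, -0.02, 0, 0, 0.04],
    [0, -0.03, 0, 0, 0.04],
    [0, -0.04, 0, 0, 0.04],
    [0, -0.02, 0, 0, 0.04],
  ],
)

```text
time_s: 15.85
tcp_pos: [0.527, 0.2, 0.1357]
eef_rot: [-89.9, -0.0, -63.3]
wrist_force: [-0.1, 0.3, -1.9]
opening: 0.0545
```

```bash
python3 - <<'E'
from h import *
from workcell import r,cams
s=r.read_state();print(s["tcp_pos"],s["eef_rot"],s["opening"],s["wrist_force"])
for n in("wrist","scene"):
    c=cams.capture(n);cv2.imwrite(f"pics/{n}6.png",c["pixels"][:,:,::-1]);P=cloud(c)
    Q=P[brown(c)&(np.hypot(P[...,0]-.526,P[...,1]-.2)<.13)&(P[...,2]>.06)&(P[...,2]<.14)]
    z=np.percentile(Q[:,2],70);T=Q[abs(Q[:,2]-z)<.008];print(n,z,rect(T))
    A=np.c_[T,np.ones(len(T))];print(np.linalg.lstsq(np.c_[T[:,:2],np.ones(len(T))],T[:,2],rcond=None)[0])
plan(s,593.2,-212.6,135,-69,20,0.04)
E
```

```text
[0.52696153 0.19996082 0.1357158 ] [-8.98822865e+01 -4.54962807e-02 -6.33041634e+01] 0.054468666157260495 [-0.13904653  0.32521864 -1.89761027]
wrist 0.1369071304125604 [545.3, 208.4, 178.8, 54.9, 26.5]
[0.00238545 0.00173607 0.13488639]
scene 0.13883992905808415 [528.6, 199.9, 220.6, 59.4, 26.5]
[-0.00481503  0.01156728  0.13840222]
[0.02, 0.0, -0.006, np.float64(0.03), 0.04],[0.02, 0.0, -0.006, np.float64(0.03), 0.04],[0.02, 0.0, -0.006, np.float64(0.03), 0.04],[0.02, 0.0, -0.006, np.float64(0.03), 0.04],[0.02, 0.0, -0.006, np.float64(0.03), 0.04],[0.02, 0.0, -0.006, np.float64(0.03), 0.04],[0.02, 0.0, -0.006, np.float64(0.03), 0.04],[0.02, 0.0, -0.006, np.float64(0.03), 0.04],[0.02, 0.0, -0.005, np.float64(0.03), 0.04],[0.02, 0.0, -0.005, np.float64(0.03), 0.04],
[0.02, 0.0, -0.005, np.float64(0.03), 0.04],[0.02, 0.0, -0.005, np.float64(0.03), 0.04],[0.02, 0.0, -0.005, np.float64(0.03), 0.04],[0.02, 0.0, -0.005, np.float64(0.03), 0.04],[0.021, 0.0, -0.005, np.float64(0.03), 0.04],[0.021, 0.0, -0.005, np.float64(0.03), 0.04],[0.02, 0.0, -0.005, np.float64(0.03), 0.04],[0.021, 0.0, -0.004, np.float64(0.03), 0.04],[0.02, 0.0, -0.005, np.float64(0.03), 0.04],[0.021, 0.001, -0.004, np.float64(0.03), 0.04],

end [ 593.3 -212.6  134.7] -69.3
```

View pics/scene6.png

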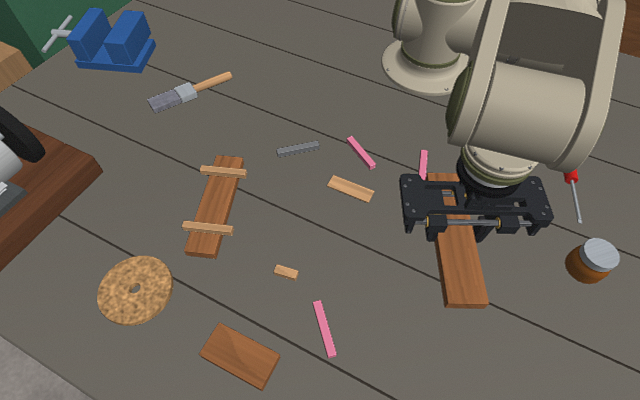

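View pics/wrist6.png

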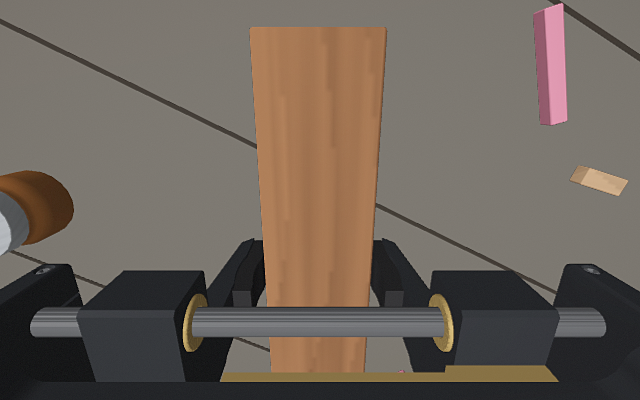

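The upper blank is held level and centred: opening 54.5 mm, slope about 0. I'll carry it over the stack.

Call:
jog_arm(
  plan=[
    [0.01, 0, -0.003, 0.03, 0.04],
    [0.02, 0, -0.006, 0.03, 0.04],
    [0.02, 0, -0.006, 0.03, 0.04],
    [0.02, 0, -0.006, 0.03, 0.04],
    [0.02, 0, -0.006, 0.03, 0.04],
    [0.02, 0, -0.006, 0.03, 0.04],
    [0.02, 0, -0.006, 0.03, 0.04],
    [0.02, 0, -0.006, 0.03, 0.04],
    [0.02, 0, -0.005, 0.03, 0.04],
    [0.02, 0, -0.005, 0.03, 0.04],
  ],
)

```text
time_s: 17.2
tcp_pos: [0.5581, 0.0033, 0.1335]
eef_rot: [-90.0, 0.0, -66.3]
wrist_force: [-0.6, -0.0, -1.6]
opening: 0.0546
```

Call:
jog_arm(
  plan=[
    [0.02, 0, -0.005, 0.03, 0.04],
    [0.02, 0, -0.005, 0.03, 0.04],
    [0.02, 0, -0.005, 0.03, 0.04],
    [0.02, 0, -0.005, 0.03, 0.04],
    [0.021, 0, -0.005, 0.03, 0.04],
    [0.021, 0, -0.005, 0.03, 0.04],
    [0.02, 0, -0.005, 0.03, 0.04],
    [0.021, 0, -0.004, 0.03, 0.04],
    [0.02, 0, -0.005, 0.03, 0.04],
    [0.015, 0, -0.004, 0, 0.04],
  ],
)

```text
time_s: 18.45
tcp_pos: [0.5891, -0.1981, 0.1337]
eef_rot: [-90.0, 0.0, -69.0]
wrist_force: [0.5, -0.2, -1.5]
opening: 0.0547
```

```bash
python3 - <<'E'
from h import *
from workcell import r,cams
s=r.read_state();print(s["tcp_pos"],s["eef_rot"],s["opening"])
c=cams.capture("scene");cv2.imwrite(f"pics/scene7.png",c["pixels"][:,:,::-1])
plan(s,593.2,-212.6,80,-69,10,0.04)
E
```

```text
[ 0.5891192  -0.19806837  0.13365915] [-9.00021590e+01  1.26925781e-03 -6.90315190e+01] 0.05468784350562743
[0.002, 0.005, -0.0, np.float64(-0.0), 0.04],[0.001, 0.005, -0.0, np.float64(-0.0), 0.04],[0.002, 0.005, -0.0, np.float64(-0.0), 0.04],[0.001, 0.006, -0.0, np.float64(-0.0), 0.04],[0.002, 0.005, -0.0, np.float64(-0.0), 0.04],[0.001, 0.006, -0.0, np.float64(-0.0), 0.04],[0.002, 0.005, -0.0, np.float64(-0.0), 0.04],[0.001, 0.006, -0.0, np.float64(-0.0), 0.04],[0.002, 0.005, -0.001, np.float64(-0.0), 0.04],[0.001, 0.006, -0.0, np.float64(-0.0), 0.04],

end [ 593.6 -212.4   79.7] -69.03
```

View pics/scene7.png

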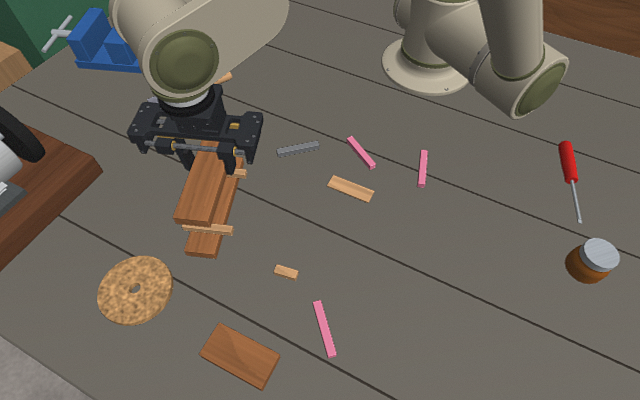

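Call:
jog_arm(
  plan=[
    [0.003, 0.006, 0, 0, 0.04],
    [0.003, 0.008, 0, 0, 0.04],
    [0.003, 0.01, 0, 0, 0.04],
    [0.003, 0.01, 0, 0, 0.04],
    [0.002, 0.01, 0, 0, 0.04],
    [0.001, 0.008, 0, 0, 0.04],
    [0, 0.004, 0, 0, 0.04],
    [0, 0, 0, 0, 0.04],
    [0, 0, 0, 0, 0.04],
    [0, 0, 0, 0, 0.04],
  ],
)

```text
time_s: 19.75
tcp_pos: [0.5945, -0.2107, 0.0781]
eef_rot: [-90.0, -0.0, -69.0]
wrist_force: [-0.1, -0.2, -1.8]
opening: 0.0548
```

```bash
python3 - <<'E'
from h import *
from workcell import r,cams
s=r.read_state();print(s["tcp_pos"],s["eef_rot"],s["opening"])
c=cams.capture("wrist");cv2.imwrite(f"pics/w8.png",c["pixels"][:,:,::-1]);P=cloud(c)
C=[.5932,-.2126];th=np.radians(21);R=np.array([[np.cos(th),np.sin(th)],[-np.sin(th),np.cos(th)]])
for nm,lo,hi in(("up",.07,.085),("low",.0165,.0235)):
    Q=P[brown(c)&(P[...,2]>lo)&(P[...,2]<hi)&(np.hypot(P[...,0]-C[0],P[...,1]-C[1])<.13)]
    q=(Q[:,:2]-C)@R.T*1000
    print(nm,len(q),np.percentile(q,[.3,99.7],axis=0).round(1).tolist(),np.median(Q[:,2]))
    for l in range(40,110,15):
        t=q[(q[:,0]>l)&(q[:,0]<l+15),1]
        if len(t)>10: print(l,np.percentile(t,[.5,99.5]).round(1))
a=sel(P,.0305,.037,.65,-.184,.06);print("a",rect(a) if len(a) else 0)
E
```

```text
[ 0.59448702 -0.21073229  0.07808897] [-8.99769155e+01 -2.78649774e-02 -6.90042189e+01] 0.054753934480306854
up 12302 [[-65.9, -26.5], [111.2, 27.4]] 0.0788700294093786
40 [-26.4   9.6]
55 [-26.5  27.2]
70 [-26.4   8.6]
85 [-26.4  16.9]
100 [-26.5  27.1]Traceback (most recent call last):
  File "<stdin>", line 9, in <module>
    return _quantile_unchecked(
        a, q, axis, out, overwrite_input, method, keepdims, weights)
    return _ureduce(a,
                    func=_quantile_ureduce_func,
    ...<5 lines>...
                    overwrite_input=overwrite_input,
                    method=method)
    r = func(a, **kwargs)
    result = _quantile(arr,
                       quantiles=q,
    ...<2 lines>...
                       out=out,
                       weights=wgt)
    slices_having_nans = np.isnan(arr[-1, ...])
                                  ~~~^^^^^^^^^
IndexError: index -1 is out of bounds for axis 0 with size 0
```

View pics/w8.png

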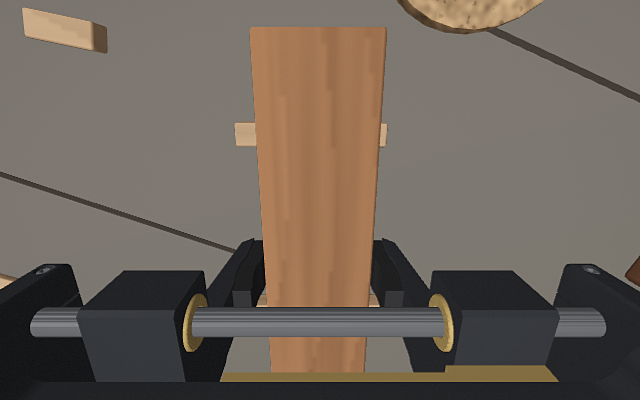

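Call:
jog_arm(
  plan=[
    [0.001, 0, -0.002, 0, 0.04],
    [0, 0.006, 0, 0, 0.04],
    [0, 0.006, 0, 0, 0.04],
    [0, 0.005, 0, 0, 0.04],
    [0, 0.003, 0, 0, 0.04],
    [0, 0.002, 0, 0, 0.04],
    [0, 0.001, 0, 0, 0.04],
    [0, 0, 0, 0, 0.04],
    [0, 0, 0, 0, 0.04],
    [0, 0, 0, 0, 0.04],
  ],
)

```text
time_s: 21.05
tcp_pos: [0.5929, -0.2124, 0.0549]
eef_rot: [-90.0, -0.0, -69.0]
wrist_force: [0.0, -0.4, -1.2]
opening: 0.0546
```

Call:
jog_arm(
  plan=[
    [0, 0.001, 0, 0, 0.04],
    [0, 0, 0, 0, 0.04],
    [0, 0.001, 0, 0, 0.04],
    [0, 0, 0, 0, 0.04],
    [0, 0, 0, 0, 0.04],
    [0, 0, 0, 0, 0.04],
    [0, 0, 0, 0, 0.04],
    [0, 0, 0, 0, 0.04],
    [0, 0, 0, 0, 0.04],
    [0, 0, 0, 0, 0.04],
  ],
)

```text
time_s: 22.3
tcp_pos: [0.5929, -0.2124, 0.0529]
eef_rot: [-90.0, -0.0, -69.0]
wrist_force: [0.0, 0.8, 4.7]
opening: 0.0547
```

Contact: the wrist force went from about -1.7 to +4.7 N, at the expected height. I'll release slowly and rise.

Call:
jog_arm(
  plan=[
    [0, 0, 0, 0, 0.057],
    [0, 0, 0, 0, 0.06],
    [0, 0, 0, 0, 0.065],
    [0, 0, 0, 0, 0.07],
    [0, 0, 0, 0, 0.075],
    [0, 0, 0, 0, 0.08],
    [0, 0, 0, 0, 0.085],
    [0, 0, 0, 0, 0.085],
    [0, 0, 0, 0, 0.085],
    [0, 0, 0, 0, 0.085],
  ],
)

```text
time_s: 23.55
tcp_pos: [0.5929, -0.2124, 0.0528]
eef_rot: [-90.0, -0.0, -69.0]
wrist_force: [0.5, -0.2, -0.3]
opening: 0.0852
```

Call:
jog_arm(
  plan=[
    [0, -0.004, 0, 0, 0.085],
    [0, -0.01, 0, 0, 0.085],
    [0, -0.02, 0, 0, 0.085],
    [0, -0.03, 0, 0, 0.085],
    [0, -0.03, 0, 0, 0.085],
    [0, -0.03, -0.02, 0, 0.085],
    [0, -0.03, -0.04, 0, 0.085],
    [0, -0.02, -0.04, 0, 0.085],
    [0, 0, -0.04, 0, 0.085],
    [0, 0, -0.02, 0, 0.085],
  ],
)

```text
time_s: 24.8
tcp_pos: [0.4422, -0.2701, 0.2277]
eef_rot: [-90.0, -0.1, -69.1]
wrist_force: [0.8, 0.5, -0.9]
opening: 0.085
```

```bash
python3 - <<'E'
from h import *
from workcell import r,cams
s=r.read_state();print(s["tcp_pos"],s["time_s"])
C=[.5932,-.2126];th=np.radians(21);R=np.array([[np.cos(th),np.sin(th)],[-np.sin(th),np.cos(th)]])
for n in("wrist","scene","side"):
    c=cams.capture(n);cv2.imwrite(f"pics/{n}9.png",c["pixels"][:,:,::-1]);P=cloud(c)
    Q=sel(P,.050,.058,*C,.13)
    q=(Q[:,:2]-C)@R.T*1000
    print(n,len(q),np.percentile(q,[.3,99.7],axis=0).round(1).tolist(),rect(Q),"slopes",np.linalg.lstsq(np.c_[q/1000,np.ones(len(q))],Q[:,2],rcond=None)[0].round(4))
    for nm,lo,hi in(("st",.0295,.037),("low",.0165,.0235)):
        Q=sel(P,lo,hi,*C,.13);q=(Q[:,:2]-C)@R.T*1000
        if len(q)>20: print(nm,len(q),np.percentile(q,[1,99],axis=0).round(1).tolist())
E
```

```text
[ 0.44218911 -0.27011009  0.22768491] 24.8
wrist 7560 [[-109.8, -27.4], [5.2, 27.1]] [544.5, -231.4, 115.7, 55.1, 20.9] slopes [ 0.001  -0.001   0.0539]
st 443 [[-69.9, -43.5], [-56.4, 45.4]]
scene 3089 [[-107.6, -28.9], [110.9, 26.2]] [595.0, -213.7, 220.8, 56.3, 21.1] slopes [-0.0008 -0.0021  0.0538]
st 257 [[-79.0, -44.8], [110.9, 48.2]]
low 430 [[-102.5, -27.0], [112.2, 45.1]]
side 1322 [[-111.4, -27.1], [106.5, 30.6]] [590.6, -211.5, 220.0, 59.6, 20.8] slopes [ 0.001  -0.0018  0.0526]
st 196 [[-110.5, 25.1], [103.3, 52.0]]
low 469 [[-109.6, 7.6], [106.0, 49.7]]
```

View pics/scene9.png

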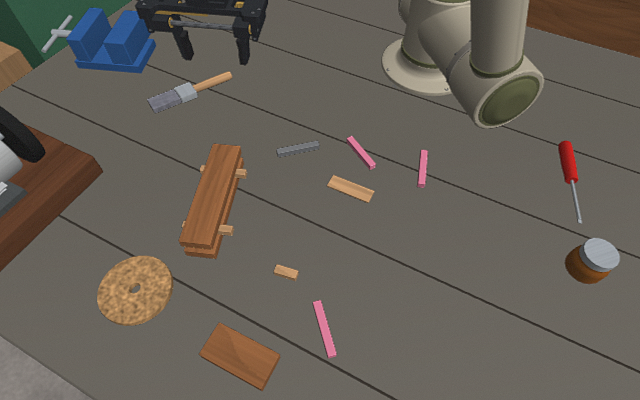

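View pics/wrist9.png

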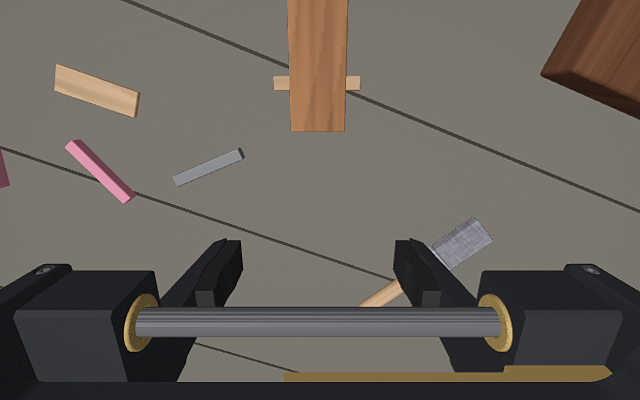

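View pics/side9.png

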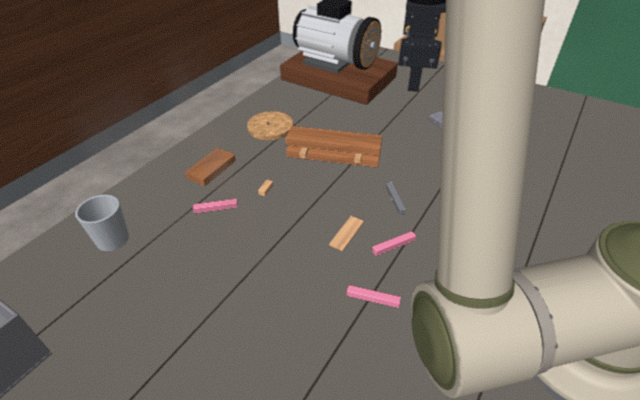

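The pictures show the upper blank level on both sticks (top at 54 mm, slope under 0.2 %). It lies squarely over the lower blank (angle 21°) with a visible gap, and the gripper is well clear. I'll hand the job in.

```bash
python3 -c "
from workcell import workorder;print(workorder.close_job())"
```

```text
the job is handed in; nothing more can be done
None
```

The stack is finished and I handed the job in at about 25 s of the 64 s allowed; no verdict came back.

- **Stick b:** it lies flat across the bare end, centred 63 mm from the blank's middle. Stick a is 63.8 mm from the middle on the far side.
- **Upper blank:** it rests level on both sticks with its top at 54 mm, as it should be, so it sits clear of the lower blank. It matches the lower blank's position to within about 2 mm and its angle to within 0.2°.
- **Lower blank and stick a:** I measured both as unmoved after placing stick b. After the upper blank went on they were mostly hidden, so I could only check them by eye. Nothing suggested they had shifted.
- **Forces:** the highest wrist force I saw was about 5 N, when the upper blank touched down.

The scene and side cameras disagreed with each other by a constant 4 mm or so. The wrist camera agreed with their average, so I placed everything using that.

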